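Dock the component cases

ROBOT

A 6-joint arm with a two-finger parallel gripper is mounted at the origin on the work surface. World frame = base frame: x ahead of the robot, y to its left, z up, the work surface at z = 0. Lengths are in m, angles in rad, forces in N, time in s.
With the tool pointing down it reaches from about 0.375 to 0.9 m from the base axis. Payload 3.1 kg.
Tool frame: the origin (TCP) lies between the finger pads; the fingertips stand 11 mm ahead of it and the grasp point (between the pads) lies 8 mm behind it; z points along the fingers, y is the direction in which the jaws open and shut (so a half turn about z gives the same grasp; the last joint's range is limited). The gripper opens to 85 mm and grips with 20 to 120 N. Pads are 22 mm wide; open, the fingers measure 114 mm over their backs; the gripper's body (76 mm by 85 mm) begins 54 mm behind the grasp point. The pads swing forward as they close: fully open they stand 13 mm farther back than shut.
Start: joints at [1.123, 0.527, 1.433, -0, 1.181, -0.178], TCP at [0.167, 0.602, 0.242] pointing down, gripper open.
Joint ranges: [-3.08, 3.08], [-0.75, 2.2], [0.22, 2.44], [-1.43, 4.57], [0, 2.65], [-2.85, 2.85]. Speed limits (rad/s): [2.79, 2.79, 3.14, 3.14, 3.14, 3.14].

INTERFACE

Orientations are given as a unit quaternion [x, y, z, w].
In Python, from station import manip gives the robot as it stands. The module is installed in compiled form; this text tells all that it offers.
- The arm moves only by the tool arm_command, never from a script. Its argument "rows" is a list of rows, each a list of 3 entries, a list of its own where there are three numbers: the shift along the world's x, y, z in mm, then the turn about the world's z in rad, then the closure, from -1 (fully open) to 1 (shut), so that 0 is half open. A call has 1 to 12 rows; each row shifts and turns the commanded pose from where the row before left it; what a row does not reach is not made up. A row lasts 1/8 s, in which the tool goes at most 62.5 mm and 10.7 degrees, less where a joint would pass 70% of its speed; a pose out of reach is approached as far as the arm can. A call with a gripper value outside its range is refused whole. The fingers move at their own pace and stop on an object; "squeeze" is the grip in N (left out, the last holds). Time passes only in rows, so rows that do not move let the fingers close. It gives the time, the measured TCP pose, the force and the opening at its end, in the units of the state.
- manip.sense(): the state, without advancing time (a new reading comes with each control period).
- manip.snapshot(name): name is "scene" or "top" or "wrist"; returns the picture (400x640x3 uint8, blue, green, red); there is no depth.
- manip.get_calibration(name): a dict with "fovy" (degrees; the focal length in pixels is half the picture's height over the tangent of half this angle, whatever the lens; pixels are square), "cx", "cy" (the principal point, pixels), "R" (3x3) and "t" (3): a world point X has camera coordinates R X + t. Camera axes: x right, y down, z forward; pixel columns grow to the right and rows downward; lengths in m; the calibration is good to about 2 mm. A picture is of the moment at which its call begins: read the wrist's pose just before it. get_calibration takes no time and is no camera call; for the wrist camera it gives the pose at the moment of the call.
- manip.sign_off(): hands the job in, once; it reports no verdict.
The state is a dict: "t": time; "q": joint angles; "qd": joint speeds; "tau": joint torques, N m; "tcp_pos": TCP position; "tool_rot": TCP orientation; "force": force on the tool from outside, world axes, zero at the start; "ft_torque": the same for the moment, N m; "finger_gap": opening from 0.0 (shut) to 1.0 (fully open).
Only numpy, scipy, OpenCV 4.12 (cv2) and the standard library are available. Lean on these libraries where they do the work, as an engineer would, in place of code of your own. Each camera call takes 0.05 s, during which the arm holds its last target.

TASK

Put the bench's component cases away on the stacking dock: lay the aluminium base plate in the dock's bay and press it down level until it is fully home, flush with the yellow brackets. Then stack all the cases there are on it as one square column, centred on the dock with the long sides lying along it and the edges in line, the deep blue cases below the shallow green-lidded ones. Finish with the red dust cover flat and square on top, let go, and leave the other bench things where they are.

Things in the scene. Friction and masses are not known exactly. Their poses are not given: they have to be found in the camera images.
- dock: Fixed stacking dock: black slab 150 x 106 x 8 mm (x, y, z) with four yellow L-shaped corner brackets 10 mm high (tops 18 mm above the bench) framing a bay of 116 x 72 mm. The bay is open between the brackets (80 mm on each long side), so fingers fit there. Origin at the centre of its underside on the bench; x along its length, z up.
- bay (a point): Centre of the bay, on top of the dock's slab (8 mm above the bench). Around it, at x +-40, y +-20 mm, stand four orange plungers 12 mm across, 3 to 6 mm proud of the slab at the start, unequally. Each is held by friction, needs about 2.5 N to push down (10 N for all four), stays where pushed and ends level with the slab.
- plate: Loose aluminium base plate, 110 x 66 x 10 mm (x, y, z), 160 g, a dark dot at each corner of its top. Origin at the centre of its underside; x along its length. In the bay (3 mm play all round) it first rests on the plungers, up to 6 mm too high and perhaps crooked; pressed home its underside is 8 mm and its top 18 mm above the bench.
- deep1: Closed deep component case, a box 96 x 62 x 40 mm (x, y, z), blue all over with a pale paper label on the lid and a small black look-only latch on one short end; about 130 g. Origin at the centre of its underside; x along its length, z up. May be absent (state None from the start).
- deep2: Closed deep component case, a box 96 x 62 x 40 mm (x, y, z), blue all over with a pale paper label on the lid and a small black look-only latch on one short end; about 130 g. Origin at the centre of its underside; x along its length, z up. May be absent (state None from the start).
- flat1: Closed shallow component case, a box 96 x 62 x 26 mm (x, y, z), grey body with a green lid, pale paper label on top and a small black look-only latch on one short end; about 90 g. Origin at the centre of its underside; x along its length, z up. May be absent (state None from the start).
- flat2: Closed shallow component case, a box 96 x 62 x 26 mm (x, y, z), grey body with a green lid, pale paper label on top and a small black look-only latch on one short end; about 90 g. Origin at the centre of its underside; x along its length, z up. May be absent (state None from the start).
- flat3: Closed shallow component case, a box 96 x 62 x 26 mm (x, y, z), grey body with a green lid, pale paper label on top and a small black look-only latch on one short end; about 90 g. Origin at the centre of its underside; x along its length, z up. May be absent (state None from the start).
- flat4: Closed shallow component case, a box 96 x 62 x 26 mm (x, y, z), grey body with a green lid, pale paper label on top and a small black look-only latch on one short end; about 90 g. Origin at the centre of its underside; x along its length, z up. May be absent (state None from the start).
- cover: Dust cover: a flat red plate 96 x 62 x 6 mm (x, y, z) with a black grip block 40 x 16 x 22 mm (x, y, z) in the middle of its top, so 28 mm high in all; 80 g. Origin at the centre of its underside; x along its length, z up.
- spool: Bystander: green solder spool 60 mm across, 40 mm high, standing; origin at the centre of its underside. Leave alone.
- flux: Bystander: jar with a white cap, 44 mm across, 55 mm high; origin at the centre of its underside. Leave alone.
- driver: Bystander: screwdriver about 150 mm long lying on the bench; its origin lies on the work surface under its middle. Leave alone.
There are look-alikes about, which are no part of the job. What is shaped like the deep2 but brown, pink or purple is not meant.

How it is judged:
On the way, in this order (a step that is already met when the one before it is completed fails the run):
1. The base plate lies in the dock's bay, pressed fully home and level (z of plate in the frame of dock below 0.0098 m and angle between plate's own z axis and vertical below 0.02 rad and horizontal distance between plate and dock below 0.008 m and angle between the x axis of plate and the x axis of dock, either way round below 0.1 rad), for 0.3 s.
2. All the cases stand in one square column on the base plate, deep ones below shallow ones (all of step 1 and horizontal distance between each of deep1, deep2, flat1, flat2, flat3, flat4 and dock below 0.009 m and angle between the x axis of each of deep1, deep2, flat1, flat2, flat3, flat4 and the x axis of dock, either way round below 0.1 rad and angle between each of deep1, deep2, flat1, flat2, flat3, flat4's own z axis and vertical below 0.05 rad and linear speed of each of deep1, deep2, flat1, flat2, flat3, flat4 below 0.02 m/s and z of each of deep1, deep2, flat1, flat2, flat3, flat4 in the frame of plate above 0.006 m and z of each of flat1, flat2, flat3, flat4 in the frame of deep1 above 0.015 m and z of each of flat1, flat2, flat3, flat4 in the frame of deep2 above 0.015 m), for 0.3 s.
At the end, for the whole second after the job is handed in: Plate home in the dock (within 1.8 mm, 0.02 rad); every present case and the cover within 9 mm and 0.10 rad of the dock's centre and long axis, level within 0.05 rad, at rest, stacked on the plate, deep below shallow, cover on top; all released (all of step 2 and horizontal distance between cover and dock below 0.009 m and angle between the x axis of cover and the x axis of dock, either way round below 0.1 rad and angle between cover's own z axis and vertical below 0.05 rad and linear speed of cover below 0.02 m/s and z of cover in the frame of deep1 above 0.015 m and z of cover in the frame of deep2 above 0.015 m and z of cover in the frame of flat1 above 0.015 m and z of cover in the frame of flat2 above 0.015 m and z of cover in the frame of flat3 above 0.015 m and z of cover in the frame of flat4 above 0.015 m); the robot touches nothing.
It fails at once if A bystander (spool, flux jar, screwdriver) is moved more than 4 cm (distance of any of spool, flux, driver from where it was at the start of the episode above 0.04 m).
Of deep1, deep2, flat1, flat2, flat3, flat4 only 4 to 6 are there at a start; the rules pass over those that are not, and their reading is None.
At some moment in a run one of plate, cover may be knocked a few centimetres aside while the robot is not near it.
Once in a run the grip may slacken for a moment while it holds something.
It also fails if it takes over 210 s, if anything falls off the work surface, if the arm or the gripper's body presses on something with over 40 N, if the wrist force passes 120 N, or if a joint passes its speed limit or range.

## Working session

There is one attempt and no reset: what is moved stays moved. The work goes in short steps, Python scripts to look and compute and a tool call to move; the robot and the scene stay as the last step left them, time stands still between calls to the robot, and variables do not carry over. Pictures are saved under pics/ and viewed, and the job is handed in when it is done.

Besides the shell and the picture viewer there is one more tool, called after "Emit:" by a JSON object that holds its "fn" and its "kwargs". arm_command: Moves the arm, as the interface text tells. Its arguments: {"type":"object","properties":{"rows":{"type":"array","items":{"type":"array"}},"squeeze":{"type":"number"}},"required":["rows"]}

```bash
mkdir -p pics; python3 - <<'E'
from station import manip
import cv2,numpy as np
for n in ("scene","top","wrist"):
    c=manip.get_calibration(n); print(n,{k:np.round(v,4).tolist() for k,v in c.items() if k!='name'})
    cv2.imwrite(f"pics/{n}0.png",manip.snapshot(n))
s=manip.sense(); print(s)
E
```

```text
scene {'fovy': 57.3547, 'cx': 308.7906, 'cy': 200.588, 'R': [[-0.0389, 0.9991, 0.0139], [0.7569, 0.0385, -0.6524], [-0.6524, -0.0148, -0.7577]], 't': [0.0563, -0.3538, 1.3882]}
top {'fovy': 54.3183, 'cx': 317.0056, 'cy': 193.6592, 'R': [[0.0164, -0.9998, 0.0095], [-0.9984, -0.0169, -0.0539], [0.054, -0.0086, -0.9985]], 't': [-0.0532, 0.504, 1.0906]}
wrist {'fovy': 69.2757, 'cx': 321.9237, 'cy': 198.3124, 'R': [[0.2661, 0.964, -0.003], [0.9295, -0.2557, 0.2659], [0.2555, -0.0735, -0.964]], 't': [-0.6232, -0.034, 0.3811]}
{'t': 0.15, 'q': array([ 1.12250149e+00,  5.28253573e-01,  1.43359372e+00, -1.16790223e-05,
        1.18143235e+00, -1.78516050e-01]), 'qd': array([ 0.0006247 , -0.00208187, -0.00464968,  0.00208662,  0.0004805 ,
        0.00020569]), 'tau': array([ 9.80578225e-04, -4.42747486e+01, -1.78274882e+01, -2.15263822e-04,
        5.64085276e-03,  1.19787990e-05]), 'tcp_pos': array([0.16632421, 0.60191152, 0.24156238]), 'tool_rot': array([ 1.34478459e-01,  9.90916158e-01, -8.04075248e-04, -2.54912836e-04]), 'force': array([-0.0278715 , -0.65278157, -0.85860398]), 'ft_torque': array([-0.08427512,  0.030526  , -0.07031204]), 'finger_gap': 0.9979022902848887}
```

View pics/top0.png

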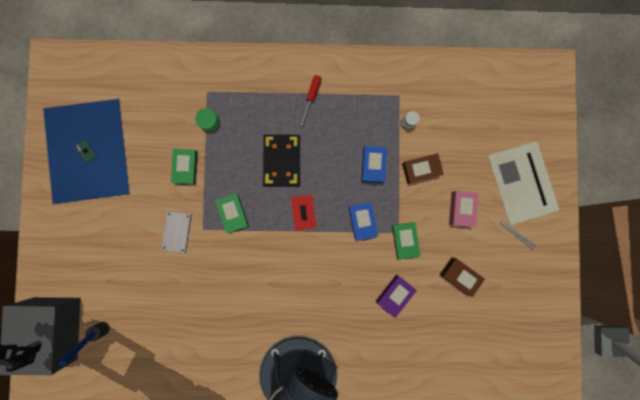

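View pics/scene0.png

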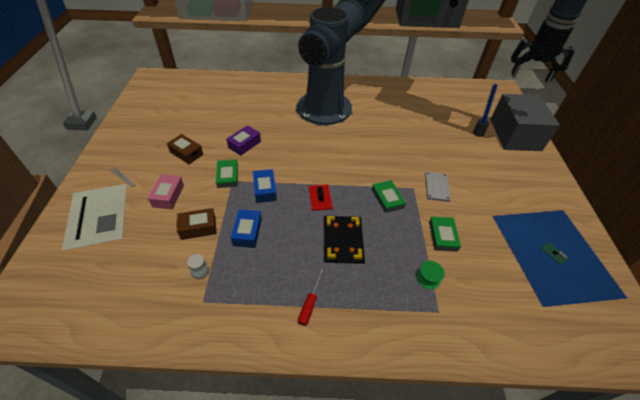

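View pics/wrist0.png

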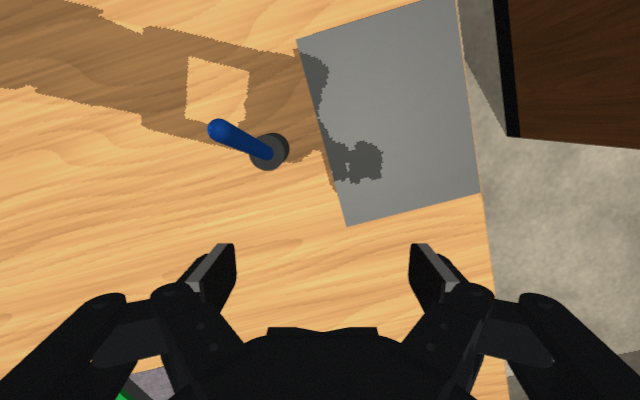

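```bash
cat > h.py <<'E'
from station import manip
import cv2,numpy as np
def cal(n):
    c=manip.get_calibration(n); f=200/np.tan(np.radians(c['fovy']/2))
    K=np.array([[f,0,c['cx']],[0,f,c['cy']],[0,0,1]]); return K,np.array(c['R']),np.array(c['t'])
def p2w(c,u,v,z):
    K,R,t=c; d=R.T@np.linalg.inv(K)@np.array([u,v,1.]); C=-R.T@t
    return (C+d*(z-C[2])/d[2])[:2]
def w2p(c,X):
    K,R,t=c; p=K@(R@np.array(X)+t); return p[:2]/p[2]
def rect(img,c,z,cx,cy,half=0.1,ppm=2500,ang=0):
    """plan view of plane z: image x = local x (rotated by ang), image y = -local y"""
    K,R,t=c; n=int(2*half*ppm)
    ca,sa=np.cos(ang),np.sin(ang)
    # plan px -> world
    A=np.array([[1/ppm,0,-half],[0,-1/ppm,half],[0,0,1]])
    W=np.array([[ca,-sa,cx],[sa,ca,cy],[0,0,1]])@A
    H=K@np.column_stack([R[:,0],R[:,1],R[:,2]*z+t])@W
    return cv2.warpPerspective(img,H,(n,n),flags=cv2.INTER_LINEAR|cv2.WARP_INVERSE_MAP),W
def yaw():
    x,y,z,w=manip.sense()['tool_rot']
    # tool y axis
    return np.arctan2(-(2*(x*y+z*w)),1-2*(x*x+z*z)) , np.arctan2(1-2*(x*x+z*z),2*(x*y-z*w))
E
python3 - <<'E'
from h import *
c=cal('top')
for n,u,v,z in [('dock',281.5,160,.01),('plate',177,232,.01),('g1',183,163,.026),('g2',231,210,.026),('g3',406,238,.026),('b1',375,161,.04),('b2',363,218,.04),('cover',303,212,.012),('spool',206,120,.04),('flux',412,119,.05),('driver',311,100,.01)]:
    print(n,p2w(c,u,v,z).round(3))
K,R,t=cal('wrist'); s=manip.sense()
from scipy.spatial.transform import Rotation as Ro
T=Ro.from_quat(s['tool_rot']).as_matrix(); C=-R.T@t
print('cam in tool',T.T@(C-s['tcp_pos']), T.T@R.T, yaw(), K[0,0])
im=cv2.imread('pics/top0.png'); cv2.imwrite('pics/topz.png',cv2.resize(im[60:310,150:500],None,fx=2.2,fy=2.2,interpolation=cv2.INTER_CUBIC))
E
```

```text
dock [0.6   0.058]
plate [0.39  0.348]
g1 [0.584 0.333]
g2 [0.454 0.194]
g3 [ 0.384 -0.295]
b1 [ 0.597 -0.204]
b2 [ 0.438 -0.173]
cover [ 0.452 -0.006]
spool [0.704 0.268]
flux [ 0.715 -0.305]
driver [ 0.775 -0.023]
cam in tool [ 0.06872658 -0.00035478 -0.1330583 ] [[ 4.72878640e-04 -9.63911819e-01 -2.66221302e-01]
 [ 9.99999326e-01  7.38158270e-04 -8.96401445e-04]
 [ 1.06056540e-03 -2.66220699e-01  9.63911518e-01]] (np.float64(-0.26977489099752167), np.float64(1.3010222260206934)) 289.5069745938976
```

View pics/topz.png

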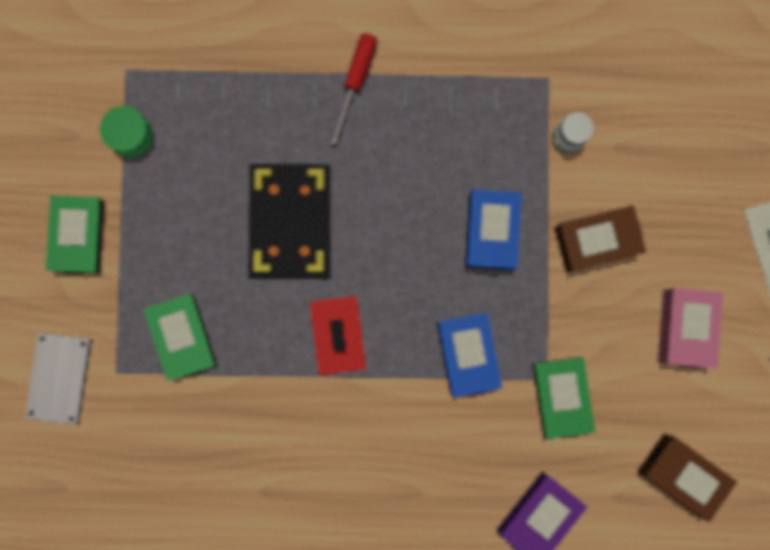

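Emit:
{"fn": "arm_command", "kwargs": {"rows": [[[50, -50, 0], 0.11, -1], [[50, -50, 0], 0, -1], [[50, -50, 0], 0, -1], [[50, -50, 0], 0, -1], [[24, -50, -30], 0, -1], [[0, -4, -30], 0, -1], [[0, 0, 0], 0, -1], [[0, 0, 0], 0, -1]]}}

```text
t: 1.15
tcp_pos: [0.3675, 0.3729, 0.1833]
tool_rot: [0.079, 0.997, 0.0, 0.001]
force: [-1.2, -0.0, 0.3]
finger_gap: 0.998
```

```bash
python3 - <<'E'
from h import *
s=manip.sense(); print(s['t'],s['tcp_pos'],yaw(),s['force'])
c=cal('wrist'); im=manip.snapshot('wrist'); cv2.imwrite('pics/w1.png',im)
r,W=rect(im,c,0.01,.39,.348); cv2.imwrite('pics/r1.png',r); np.save('pics/W1.npy',W)
E
```

```text
1.15 [0.3674698  0.37288318 0.18326935] (np.float64(-0.15909092652137774), np.float64(1.411706348235569)) [-1.19824193 -0.01456116  0.25140413]
```

View pics/w1.png

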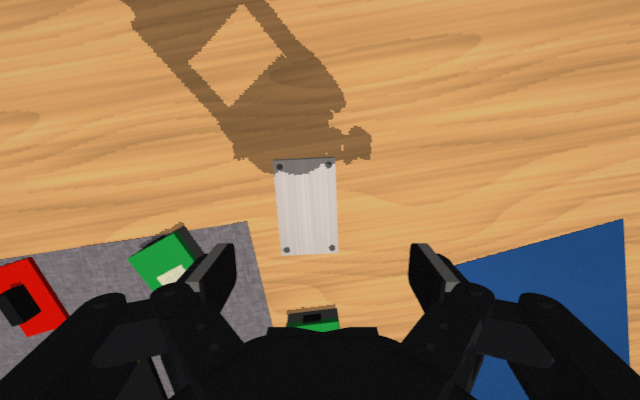

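View pics/r1.png

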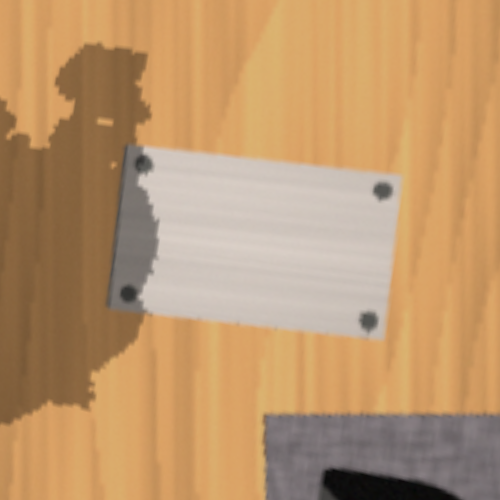

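Emit:
{"fn": "arm_command", "kwargs": {"rows": [[[24, -22, -40], 0.06, -1], [[0, 0, -50], 0, -1], [[0, 0, -40], 0, -1], [[0, 0, -20], 0, -1], [[0, 0, -10], 0, -1], [[0, 0, 0], 0, -1], [[0, 0, 0], 0, -1]]}}

```text
t: 2.08
tcp_pos: [0.3918, 0.3508, 0.0237]
tool_rot: [0.05, 0.999, 0.001, 0.001]
force: [0.4, 0.1, -0.6]
finger_gap: 0.997
```

```bash
python3 - <<'E'
from h import *
s=manip.sense(); print(s['t'],s['tcp_pos'],yaw(),s['force'])
im=manip.snapshot('wrist'); cv2.imwrite('pics/w2.png',im)
E
```

```text
2.075 [0.39182799 0.35081442 0.02371582] (np.float64(-0.09919364988429336), np.float64(1.4716056298210296)) [ 0.40352174  0.12128509 -0.63465589]
```

View pics/w2.png

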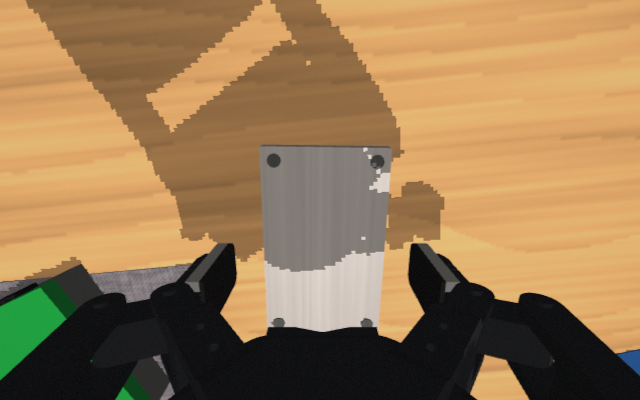

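Emit:
{"fn": "arm_command", "kwargs": {"rows": [[[0, 0, -5], 0, -1], [[0, 0, -5], 0, -1], [[0, 0, 0], 0, -1], [[0, 0, 0], 0, 1], [[0, 0, 0], 0, 1], [[0, 0, 0], 0, 1], [[0, 0, 0], 0, 1], [[0, 0, 0], 0, 1]], "squeeze": 50}}

```text
t: 3.12
tcp_pos: [0.3913, 0.3501, 0.0135]
tool_rot: [0.05, 0.999, 0.0, 0.0]
force: [-0.8, -0.5, 6.6]
finger_gap: 0.735
```

```bash
python3 - <<'E'
from h import *
s=manip.sense(); print(s['t'],s['tcp_pos'],yaw(),s['force'],s['finger_gap'])
im=manip.snapshot('wrist'); cv2.imwrite('pics/w3.png',im)
E
```

```text
3.125 [0.3912592  0.35014487 0.01345946] (np.float64(-0.10000451732730814), np.float64(1.4707920869103894)) [-0.75161378 -0.51559886  6.61504455] 0.735143919479892
```

View pics/w3.png

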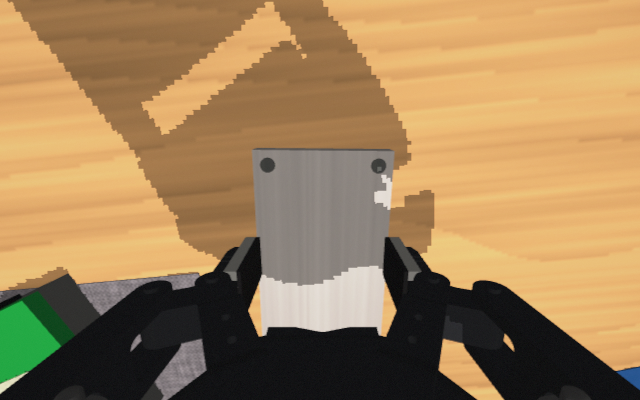

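Emit:
{"fn": "arm_command", "kwargs": {"rows": [[[0, 0, 20], 0, 1], [[0, 0, 50], 0, 1], [[0, 0, 50], 0, 1], [[30, -25, 50], 0.05, 1], [[40, -35, 0], 0.05, 1], [[40, -35, 0], 0, 1], [[40, -30, 0], 0, 1], [[20, -5, 0], 0, 1], [[0, 0, 0], 0, 1], [[0, 0, 0], 0, 1]]}}

```text
t: 4.42
tcp_pos: [0.5588, 0.2207, 0.1812]
tool_rot: [-0.0, 1.0, -0.0, -0.001]
force: [0.0, 0.0, -1.0]
finger_gap: 0.737
```

```bash
python3 - <<'E'
from h import *
s=manip.sense(); print(s['t'],s['tcp_pos'],yaw(),s['force'],s['finger_gap'])
c=cal('wrist'); im=manip.snapshot('wrist'); cv2.imwrite('pics/w4.png',im)
r,W=rect(im,c,0.018,.6,.058,half=.1); cv2.imwrite('pics/r4.png',r)
c=cal('top'); im=manip.snapshot('top'); cv2.imwrite('pics/top4.png',im)
E
```

```text
4.425 [0.55882524 0.22068587 0.18119384] (np.float64(0.0006462259719446262), np.float64(1.5714433603675322)) [ 0.02139109  0.04413645 -1.01244037] 0.7366046247884148
```

View pics/w4.png

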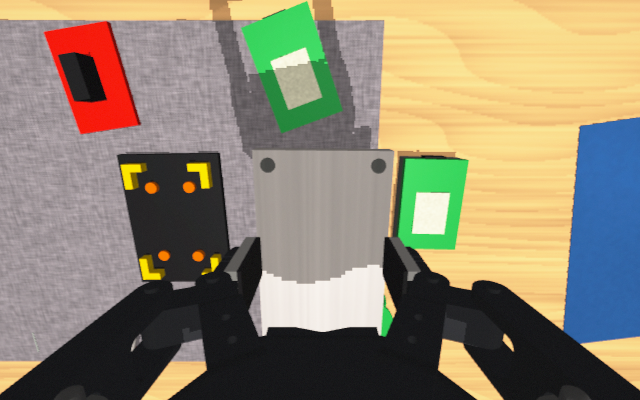

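View pics/r4.png

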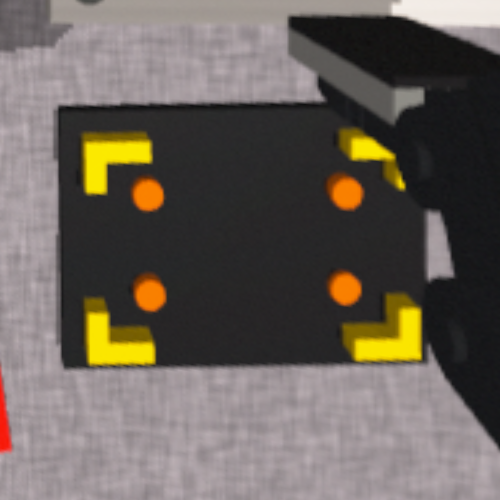

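Emit:
{"fn": "arm_command", "kwargs": {"rows": [[[12, -50, 0], 0.012, 1], [[15, -50, 0], 0, 1], [[15, -50, 0], 0, 1], [[0, -11, -40], 0, 1], [[0, 0, -50], 0, 1], [[0, 0, -40], 0, 1], [[0, 0, -10], 0, 1], [[0, 0, 0], 0, 1], [[0, 0, 0], 0, 1]]}}

```text
t: 5.65
tcp_pos: [0.604, 0.0597, 0.0437]
tool_rot: [-0.006, 1.0, -0.0, 0.002]
force: [0.1, 0.0, -0.6]
finger_gap: 0.732
```

```bash
python3 - <<'E'
from h import *
s=manip.sense(); print(s['t'],s['tcp_pos'],yaw(),s['force'],s['finger_gap'])
c=cal('wrist'); im=manip.snapshot('wrist'); cv2.imwrite('pics/w5.png',im)
E
```

```text
5.65 [0.60401222 0.05972046 0.04371552] (np.float64(0.012876072949639121), np.float64(1.583671196233688)) [ 0.06437665  0.0295947  -0.60673387] 0.7321302891362154
```

View pics/w5.png

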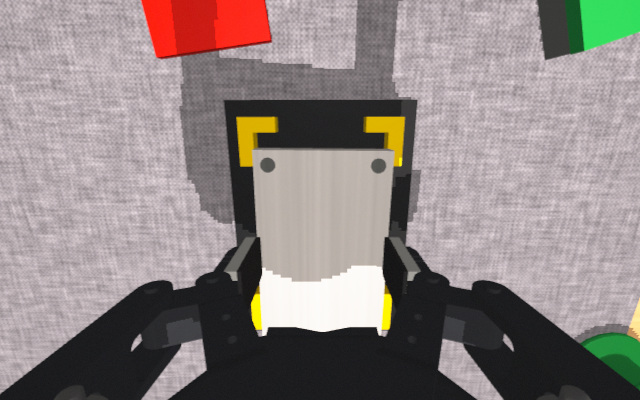

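```bash
python3 - <<'E'
from h import *
c=cal('wrist')
im=cv2.imread('pics/w5.png')
cv2.imwrite('pics/w5z.png',cv2.resize(im[90:180,215:425],None,fx=3.6,fy=3.6,interpolation=cv2.INTER_CUBIC))
for u,v,z in [(237,118,.018),(405,117,.018),(252,150,.0402),(392.5,150,.0402),(267,165,.0402),(378,165.5,.0402)]:
    print(p2w(c,u,v,z).round(4))
E
```

```text
[0.5358 0.0138]
[0.5341 0.1024]
[0.55   0.0261]
[0.5491 0.0918]
[0.5569 0.0329]
[0.5565 0.0855]
```

View pics/w5z.png

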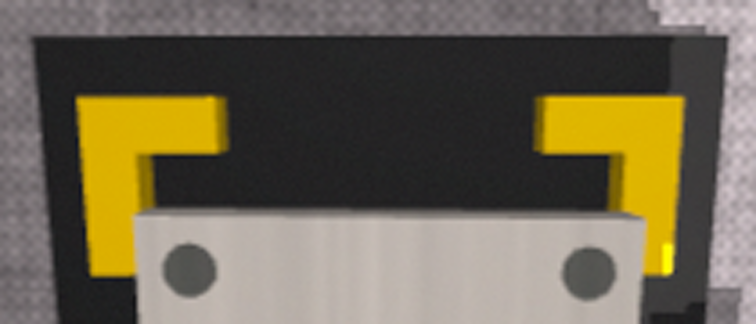

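```bash
python3 - <<'E'
from h import *
c=cal('wrist')
for u,v,z in [(236.1,116.7,.018),(405.3,116.7,.018),(258,132.5,.018),(384,132.5,.018),(252.7,149.5,.0402),(393.5,149.7,.0402)]:
    print(p2w(c,u,v,z).round(4))
E
```

```text
[0.5351 0.0133]
[0.5339 0.1025]
[0.5431 0.0245]
[0.5422 0.0919]
[0.5497 0.0265]
[0.549  0.0923]
```

Emit:
{"fn": "arm_command", "kwargs": {"rows": [[[-3, -1.3, 0], 0, 1], [[0, 0, 0], 0, 1], [[0, 0, -6], 0, 1], [[0, 0, -5], 0, 1], [[0, 0, -4], 0, 1], [[0, 0, 0], 0, 1], [[0, 0, 0], 0, 1]]}}

```text
t: 6.58
tcp_pos: [0.5996, 0.0581, 0.0267]
tool_rot: [-0.006, 1.0, -0.0, -0.0]
force: [0.4, 0.5, -1.7]
finger_gap: 0.729
```

```bash
python3 - <<'E'
from h import *
s=manip.sense(); print(s['t'],s['tcp_pos'],yaw(),s['force'],s['finger_gap'])
c=cal('wrist'); im=manip.snapshot('wrist'); cv2.imwrite('pics/w6.png',im)
cv2.imwrite('pics/w6z.png',cv2.resize(im[90:180,215:425],None,fx=3.6,fy=3.6,interpolation=cv2.INTER_CUBIC))
E
```

```text
6.575 [0.59964303 0.05813446 0.02665908] (np.float64(0.012246375732682037), np.float64(1.583042704164878)) [ 0.38559422  0.45084716 -1.71849452] 0.728750269123913
```

View pics/w6z.png

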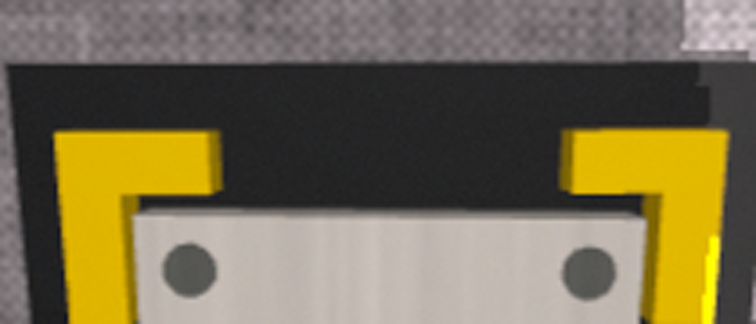

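Emit:
{"fn": "arm_command", "kwargs": {"rows": [[[0, 0, -2], 0, 1], [[0, 0, -2], 0, 1], [[0, 0, -2], 0, 1], [[0, 0, 0], 0, 1], [[0, 0, 0], 0, 1]]}}

```text
t: 7.25
tcp_pos: [0.5999, 0.0581, 0.0222]
tool_rot: [-0.006, 1.0, -0.0, 0.0]
force: [-1.2, -1.5, 6.9]
finger_gap: 0.731
```

```bash
python3 - <<'E'
from h import *
s=manip.sense(); print(s['t'],s['tcp_pos'],yaw(),s['force'],s['finger_gap'])
c=cal('wrist'); im=manip.snapshot('wrist'); cv2.imwrite('pics/w7.png',im)
cv2.imwrite('pics/w7z.png',cv2.resize(im[90:180,215:425],None,fx=3.6,fy=3.6,interpolation=cv2.INTER_CUBIC))
E
```

```text
7.25 [0.59990209 0.05810531 0.02217087] (np.float64(0.012292640470809389), np.float64(1.583088843959522)) [-1.23436134 -1.47848548  6.87425577] 0.7309053898475605
```

View pics/w7z.png

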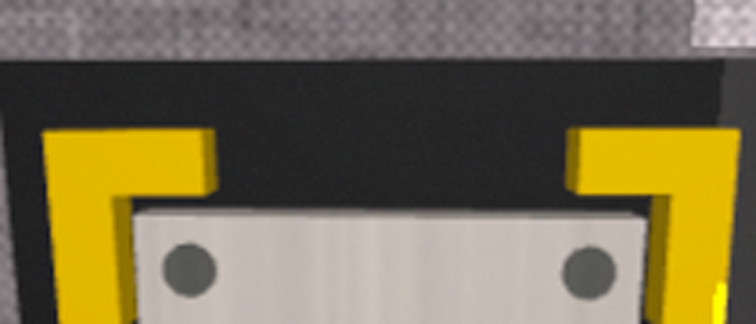

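Emit:
{"fn": "arm_command", "kwargs": {"rows": [[[0, 0, 0], 0, -1], [[0, 0, 0], 0, -1], [[0, 0, 0], 0, -1], [[0, 0, 0], 0, -1], [[0, 0, 30], 0, 0], [[0, 0, 10], 0, 1], [[0, 0, 0], 0, 1], [[0, 0, 0], 0, 1], [[0, 0, 0], 0, 1], [[0, 0, 0], 0, 1], [[0, 0, 0], 0, 1], [[0, 0, 0], 0, 1]]}}

```text
t: 8.8
tcp_pos: [0.5996, 0.0581, 0.0607]
tool_rot: [-0.006, 1.0, 0.0, -0.0]
force: [0.1, 0.6, -0.2]
finger_gap: 0.002
```

```bash
python3 - <<'E'
from h import *
s=manip.sense(); print(s['t'],s['tcp_pos'],yaw(),s['force'],s['finger_gap'])
c=cal('wrist'); im=manip.snapshot('wrist'); cv2.imwrite('pics/w8.png',im)
E
```

```text
8.8 [0.59962733 0.0581043  0.06070982] (np.float64(0.012157650254052485), np.float64(1.5829539766349834)) [ 0.06103569  0.56705669 -0.18014198] 0.0015769191095552557
```

View pics/w8.png

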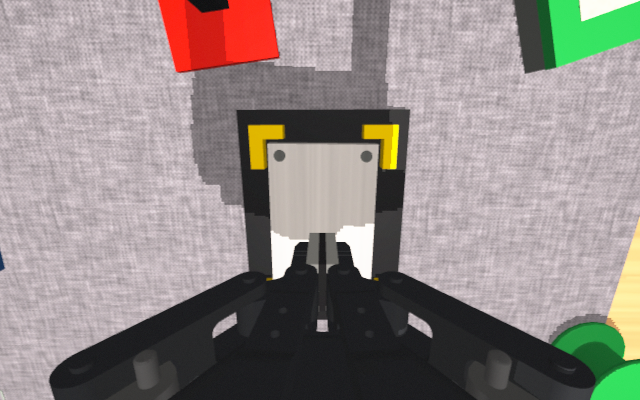

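Emit:
{"fn": "arm_command", "kwargs": {"rows": [[[0, 0, -20], 0, 1], [[0, 0, -5], 0, 1], [[0, 0, -3], 0, 1], [[0, 0, -3], 0, 1], [[0, 0, -3], 0, 1], [[0, 0, 0], 0, 1]]}}

```text
t: 9.6
tcp_pos: [0.6001, 0.0581, 0.0291]
tool_rot: [-0.006, 1.0, -0.0, 0.001]
force: [-2.8, -0.6, 11.6]
finger_gap: 0.001
```

Emit:
{"fn": "arm_command", "kwargs": {"rows": [[[0, 0, -3], 0, 1], [[0, 0, -3], 0, 1], [[0, 0, 0], 0, 1]]}}

```text
t: 9.98
tcp_pos: [0.6001, 0.0581, 0.0288]
tool_rot: [-0.007, 1.0, -0.0, 0.001]
force: [-12.1, -0.0, 47.4]
finger_gap: 0.0
```

Emit:
{"fn": "arm_command", "kwargs": {"rows": [[[0, 0, 15], 0, 1], [[36, 15, 0], 0, 1], [[0, 0, 0], 0, 1], [[0, 0, -6], 0, 1], [[0, 0, -3], 0, 1], [[0, 0, -3], 0, 1], [[0, 0, 0], 0, 1]]}}

```text
t: 10.85
tcp_pos: [0.6351, 0.0731, 0.0289]
tool_rot: [-0.006, 1.0, 0.0, 0.0]
force: [-7.5, 0.5, 32.8]
finger_gap: 0.001
```

Emit:
{"fn": "arm_command", "kwargs": {"rows": [[[0, 0, 12], 0, 1], [[0, -30, 0], 0, 1], [[0, 0, 0], 0, 1], [[0, 0, -6], 0, 1], [[0, 0, -3], 0, 1], [[0, 0, -3], 0, 1], [[0, 0, 0], 0, 1]]}}

```text
t: 11.72
tcp_pos: [0.6351, 0.0433, 0.0289]
tool_rot: [-0.007, 1.0, -0.001, -0.0]
force: [-9.4, -2.4, 34.2]
finger_gap: 0.003
```

Emit:
{"fn": "arm_command", "kwargs": {"rows": [[[0, 0, 12], 0, 1], [[-36, 0, 0], 0, 1], [[-36, 0, 0], 0, 1], [[0, 0, 0], 0, 1], [[0, 0, -6], 0, 1], [[0, 0, -3], 0, 1], [[0, 0, -3], 0, 1], [[0, 0, 0], 0, 1]]}}

```text
t: 12.72
tcp_pos: [0.5651, 0.0434, 0.0289]
tool_rot: [-0.006, 1.0, -0.0, 0.001]
force: [-9.1, 0.9, 40.3]
finger_gap: -0.006
```

Emit:
{"fn": "arm_command", "kwargs": {"rows": [[[0, 0, 12], 0, 1], [[0, 30, 0], 0, 1], [[0, 0, 0], 0, 1], [[0, 0, -6], 0, 1], [[0, 0, -3], 0, 1], [[0, 0, -3], 0, 1], [[0, 0, 0], 0, 1]]}}

```text
t: 13.6
tcp_pos: [0.5646, 0.0729, 0.0289]
tool_rot: [-0.006, 1.0, 0.0, 0.001]
force: [-8.0, 3.2, 40.8]
finger_gap: -0.002
```

Emit:
{"fn": "arm_command", "kwargs": {"rows": [[[0, 0, 50], 0, 1], [[20, -10, 50], 0, -1], [[15, -5, 50], 0, -1], [[0, 0, 0], 0, -1], [[0, 0, 0], 0, -1], [[0, 0, 0], 0, -1]]}}

```text
t: 14.35
tcp_pos: [0.5969, 0.058, 0.1716]
tool_rot: [-0.006, 1.0, 0.0, -0.002]
force: [-0.2, 0.5, 0.6]
finger_gap: 1.0
```

```bash
python3 - <<'E'
from h import *
s=manip.sense(); print(s['t'],s['tcp_pos'],yaw(),s['force'],s['finger_gap'])
c=cal('wrist'); im=manip.snapshot('wrist'); cv2.imwrite('pics/w9.png',im)
r,W=rect(im,c,0.018,.6,.058,half=.1,ppm=3000); cv2.imwrite('pics/r9.png',r)
E
```

```text
14.35 [0.59688179 0.05804381 0.17156367] (np.float64(0.011962657060801045), np.float64(1.5827569112089317)) [-0.23812803  0.45862147  0.56895634] 1.000055648088027
```

View pics/r9.png

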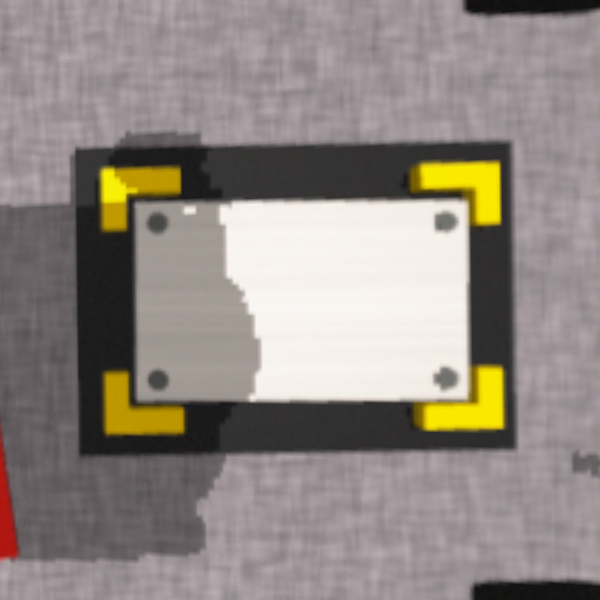

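View pics/w9.png

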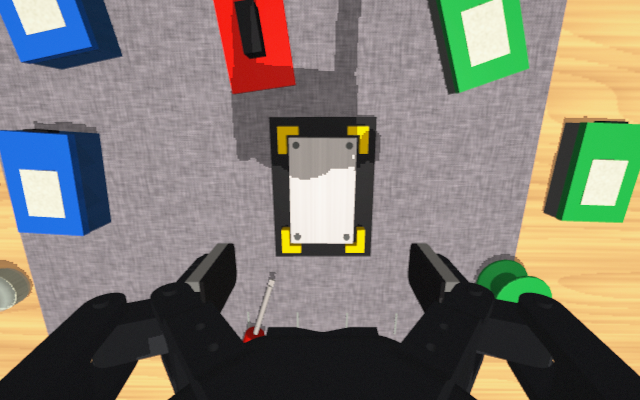

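Emit:
{"fn": "arm_command", "kwargs": {"rows": [[[0, -45, 5], -0.08, -1], [[0, -45, 5], 0, -1], [[0, -45, 0], 0, -1], [[0, -45, 0], 0, -1], [[0, -45, 0], 0, -1], [[0, -37, 0], 0, -1], [[0, 0, 0], 0, -1], [[0, 0, 0], 0, -1]]}}

```text
t: 15.4
tcp_pos: [0.5978, -0.203, 0.1826]
tool_rot: [0.034, 0.999, 0.001, -0.001]
force: [-0.7, -0.2, -0.3]
finger_gap: 1.0
```

```bash
cat > fit.py <<'E'
from h import *
import sys
# usage: fit.py tag kind x y
tag,kind,x,y=sys.argv[1],sys.argv[2],float(sys.argv[3]),float(sys.argv[4])
z={'deep':.04,'flat':.026,'cover':.006}[kind]
if len(sys.argv)>5: z=float(sys.argv[5])
s=manip.sense(); c=cal('wrist'); im=manip.snapshot('wrist')
r,W=rect(im,c,z,x,y,half=.1,ppm=3000)
hsv=cv2.cvtColor(r,cv2.COLOR_BGR2HSV)
H,S,V=[hsv[...,i].astype(int) for i in range(3)]
if kind=='deep': m=(H>95)&(H<130)&(S>120)&(V>150)
if kind=='flat': m=(H>45)&(H<80)&(S>120)&(V>100)
if kind=='cover': m=((H<8)|(H>172))&(S>150)&(V>90)
m=m.astype(np.uint8)
cs,_=cv2.findContours(cv2.morphologyEx(m,cv2.MORPH_OPEN,np.ones((5,5))),cv2.RETR_EXTERNAL,cv2.CHAIN_APPROX_NONE)
k=max(cs,key=cv2.contourArea); (u,v),(w,h),a=cv2.minAreaRect(k)
b=cv2.boxPoints(((u,v),(w,h),a)); cv2.polylines(r,[b.astype(int)],True,(255,0,255),1)
cv2.imwrite(f'pics/r_{tag}.png',r)
P=(W@np.array([u,v,1]))[:2]
e=[b[1]-b[0],b[2]-b[1]]; L=max(e,key=np.linalg.norm); ang=np.arctan2(-L[1],L[0]); ang=(ang+np.pi/2)%np.pi-np.pi/2
ty=yaw()[1]; print('t',s['t'],'tcp',s['tcp_pos'].round(4),'gap',round(s['finger_gap'],3),'force',s['force'].round(1),'centre',P.round(4),'ang',round(ang,4),'size',max(w,h)/3,min(w,h)/3)
print('move',((P-s['tcp_pos'][:2])*1000).round(1),'turn',round((ang+np.pi/2-ty+np.pi/2)%np.pi-np.pi/2,3),'tooly',round(ty,4))
E
python3 fit.py b1 deep .597 -.204
```

```text
t 15.4 tcp [ 0.5978 -0.203   0.1826] gap 1.0 force [-0.7 -0.2 -0.3] centre [ 0.5912 -0.2037] ang -0.0532 size 97.00968424479167 63.15014139811198
move [-6.6 -0.7] turn 0.014 tooly 1.5038
```

View pics/r_b1.png

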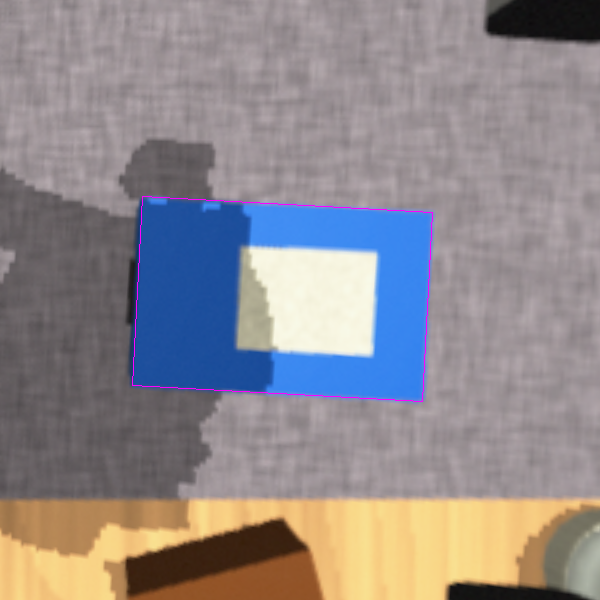

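Emit:
{"fn": "arm_command", "kwargs": {"rows": [[[-6.6, -0.7, -40], 0.014, -1], [[0, 0, -50], 0, -1], [[0, 0, -40], 0, -1], [[0, 0, -27], 0, -1], [[0, 0, 0], 0, -1], [[0, 0, 0], 0, 1], [[0, 0, 0], 0, 1], [[0, 0, 0], 0, 1], [[0, 0, 0], 0, 1], [[0, 0, 0], 0, 1]], "squeeze": 50}}

```text
t: 16.7
tcp_pos: [0.5932, -0.2049, 0.0287]
tool_rot: [0.027, 1.0, -0.001, 0.002]
force: [0.5, 2.3, 6.5]
finger_gap: 0.712
```

Emit:
{"fn": "arm_command", "kwargs": {"rows": [[[0, 0, 20], 0, 1], [[0, 0, 50], 0, 1], [[0, 30, 40], 0.03, 1], [[0, 45, 0], 0.037, 1], [[0, 45, 0], 0, 1], [[0, 45, 0], 0, 1], [[0, 45, 0], 0, 1], [[7, 40, 0], 0, 1], [[0, 13, -30], 0, 1], [[0, 0, 0], 0, 1], [[0, 0, 0], 0, 1]]}}

```text
t: 18.08
tcp_pos: [0.5994, 0.0577, 0.1077]
tool_rot: [-0.006, 1.0, -0.0, 0.0]
force: [-0.5, -1.3, -1.4]
finger_gap: 0.714
```

```bash
python3 - <<'E'
from h import *
s=manip.sense(); print(s['t'],s['tcp_pos'],yaw(),s['force'],s['finger_gap'])
c=cal('wrist'); im=manip.snapshot('wrist'); cv2.imwrite('pics/w10.png',im)
E
```

```text
18.075 [0.59938505 0.05768413 0.10774381] (np.float64(0.012843744609031078), np.float64(1.5836397168415814)) [-0.46168974 -1.28537678 -1.3618345 ] 0.713666364280426
```

View pics/w10.png

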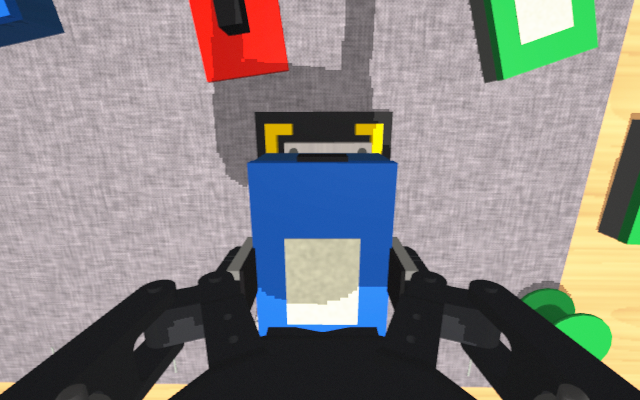

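```bash
python3 fit.py b1h deep .6 .058 .119
```

```text
t 18.125 tcp [0.5998 0.0574 0.108 ] gap 0.715 force [ 0.2 -0.6 -1.1] centre [0.5926 0.0572] ang 0.015 size 87.29850260416667 63.747823079427086
move [-7.2 -0.2] turn 0.003 tooly 1.5827
```

View pics/r_b1h.png

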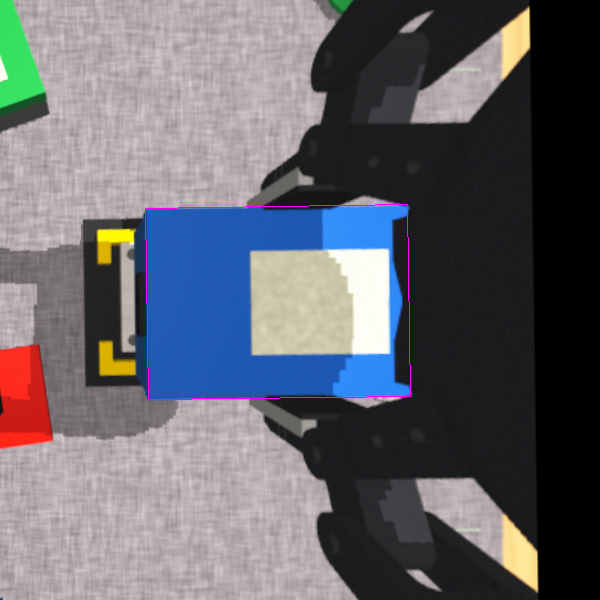

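Emit:
{"fn": "arm_command", "kwargs": {"rows": [[[3.2, 1, -30], 0, 1], [[0, 0, -20], 0, 1], [[0, 0, -7], 0, 1], [[0, 0, -4], 0, 1], [[0, 0, -2], 0, 1], [[0, 0, 0], 0, 1]]}}

```text
t: 18.92
tcp_pos: [0.6028, 0.0588, 0.0466]
tool_rot: [-0.006, 1.0, -0.0, 0.001]
force: [-3.4, -1.4, 9.4]
finger_gap: 0.714
```

Emit:
{"fn": "arm_command", "kwargs": {"rows": [[[0, 0, 1], 0, -1], [[0, 0, 0], 0, -1], [[0, 0, 0], 0, -1], [[0, 0, 0], 0, -1], [[0, 0, 40], 0, -1], [[0, 0, 50], 0, -1], [[0, 0, 50], 0, -1], [[0, 0, 0], 0, -1], [[0, 0, 0], 0, -1]]}}

```text
t: 20.05
tcp_pos: [0.6016, 0.0595, 0.1844]
tool_rot: [-0.007, 1.0, 0.0, -0.001]
force: [0.1, 0.5, -0.3]
finger_gap: 1.0
```

```bash
python3 fit.py b1p deep .6 .058 .058
```

```text
t 20.05 tcp [0.6016 0.0595 0.1844] gap 1.0 force [ 0.1  0.5 -0.3] centre [0.6009 0.0586] ang 0.0122 size 97.36269124348958 63.885498046875
move [-0.7 -0.9] turn -0.001 tooly 1.584
```

View pics/r_b1p.png

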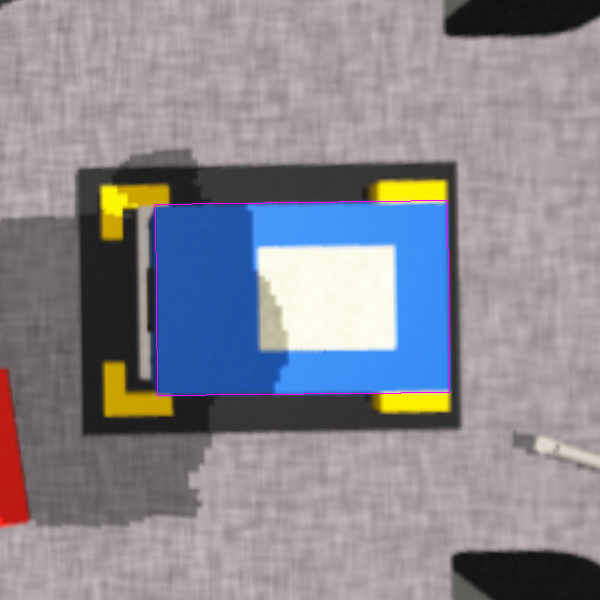

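Emit:
{"fn": "arm_command", "kwargs": {"rows": [[[-30, -42, 0], 0.08, -1], [[-30, -42, 0], 0.08, -1], [[-30, -42, 0], 0, -1], [[-30, -42, 0], 0, -1], [[-30, -42, 0], 0, -1], [[-14, -22, 0], 0, -1], [[0, 0, 0], 0, -1], [[0, 0, 0], 0, -1]]}}

```text
t: 21.1
tcp_pos: [0.438, -0.1719, 0.1839]
tool_rot: [-0.086, 0.996, 0.001, -0.001]
force: [0.2, 0.7, -0.2]
finger_gap: 1.002
```

```bash
python3 fit.py b2 deep .438 -.173
```

```text
t 21.1 tcp [ 0.438  -0.1719  0.1839] gap 1.002 force [ 0.2  0.7 -0.2] centre [ 0.4475 -0.171 ] ang 0.2046 size 64.6413065592448 63.348114013671875
move [9.5 0.9] turn 0.031 tooly 1.7447
```

View pics/r_b2.png

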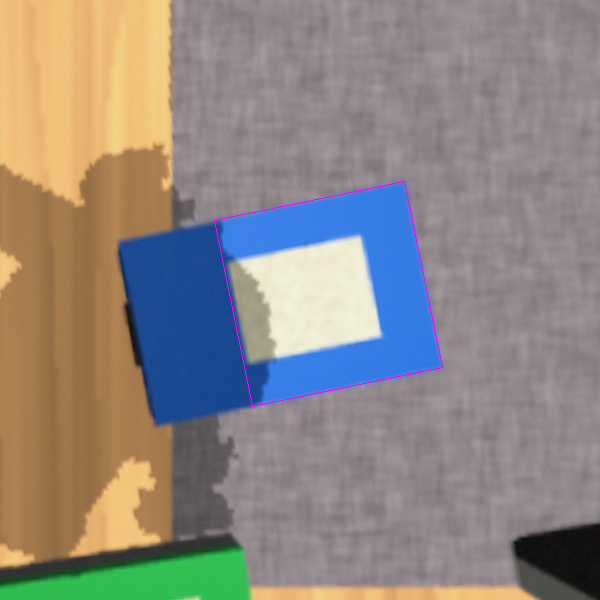

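Emit:
{"fn": "arm_command", "kwargs": {"rows": [[[-7.3, -2.4, -40], 0.031, -1], [[0, 0, -50], 0, -1], [[0, 0, -40], 0, -1], [[0, 0, -27], 0, -1], [[0, 0, 0], 0, -1], [[0, 0, 0], 0, 1], [[0, 0, 0], 0, 1], [[0, 0, 0], 0, 1], [[0, 0, 0], 0, 1], [[0, 0, 0], 0, 1]]}}

```text
t: 22.4
tcp_pos: [0.4318, -0.1752, 0.0291]
tool_rot: [-0.102, 0.995, -0.001, 0.001]
force: [0.9, 3.4, 7.7]
finger_gap: 0.714
```

Emit:
{"fn": "arm_command", "kwargs": {"rows": [[[0, 0, 20], 0, 1], [[0, 0, 50], 0, 1], [[0, 10, 50], -0.05, 1], [[30, 40, 0], -0.05, 1], [[30, 40, 0], -0.05, 1], [[30, 40, 0], -0.04, 1], [[30, 40, 0], 0, 1], [[30, 40, 0], 0, 1], [[19, 23, 0], 0, 1], [[0, 0, 0], 0, 1], [[0, 0, 0], 0, 1]]}}

```text
t: 23.78
tcp_pos: [0.5988, 0.0577, 0.1476]
tool_rot: [-0.007, 1.0, -0.0, -0.001]
force: [-0.4, -0.4, -1.7]
finger_gap: 0.711
```

```bash
sed -i 's/V>150/V>110/' fit.py; python3 fit.py b2h deep .6 .058 .160
```

```text
t 23.775 tcp [0.5988 0.0577 0.1476] gap 0.711 force [-0.4 -0.4 -1.7] centre [0.5916 0.0574] ang 0.015 size 84.56687927246094 62.79740905761719
move [-7.2 -0.2] turn 0.002 tooly 1.5843
```

View pics/r_b2h.png

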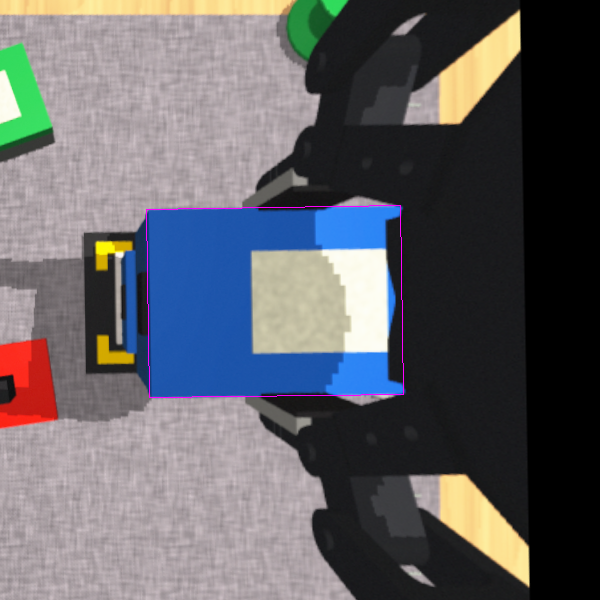

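Emit:
{"fn": "arm_command", "kwargs": {"rows": [[[2.7, 1, -30], 0, 1], [[0, 0, -20], 0, 1], [[0, 0, -6], 0, 1], [[0, 0, -4], 0, 1], [[0, 0, -2], 0, 1], [[0, 0, 0], 0, 1]]}}

```text
t: 24.58
tcp_pos: [0.603, 0.0586, 0.0872]
tool_rot: [-0.007, 1.0, -0.0, 0.001]
force: [-2.4, -1.2, 3.7]
finger_gap: 0.712
```

Contact at the expected height. Release, rise and check.

Emit:
{"fn": "arm_command", "kwargs": {"rows": [[[0, 0, 0], 0, -1], [[0, 0, 0], 0, -1], [[0, 0, 0], 0, -1], [[0, 0, 0], 0, -1], [[0, 0, 40], 0, -1], [[0, 0, 50], 0, -1], [[0, 0, 40], 0, -1], [[0, 0, 0], 0, -1], [[0, 0, 0], 0, -1]]}}

```text
t: 25.7
tcp_pos: [0.602, 0.0591, 0.2152]
tool_rot: [-0.007, 1.0, 0.0, -0.001]
force: [-0.1, 0.4, 0.6]
finger_gap: 1.002
```

```bash
python3 fit.py b2p deep .6 .058 .098; python3 - <<'E'
from h import *
cv2.imwrite('pics/top11.png',manip.snapshot('top')[60:310,150:500])
E
```

```text
t 25.7 tcp [0.602  0.0591 0.2152] gap 1.002 force [-0.1  0.4  0.6] centre [0.6026 0.0585] ang 0.012 size 97.635498046875 64.42504374186198
move [ 0.6 -0.6] turn -0.002 tooly 1.585
```

View pics/r_b2p.png

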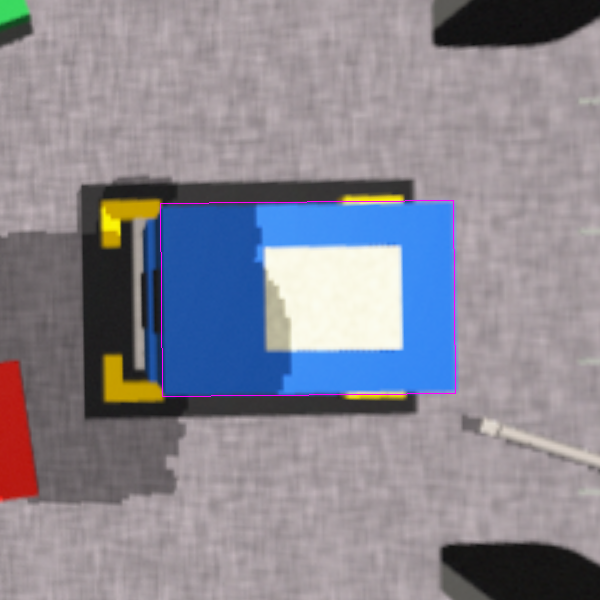

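View pics/top11.png

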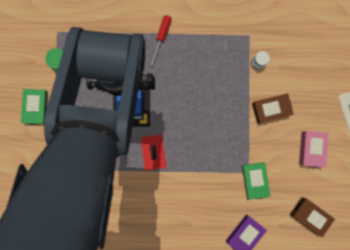

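Emit:
{"fn": "arm_command", "kwargs": {"rows": [[[-37, 34, 0], 0.12, -1], [[-37, 34, 0], 0.12, -1], [[-37, 34, -15], 0.13, -1], [[-37, 33, -20], 0, -1], [[0, 0, 0], 0, -1], [[0, 0, 0], 0, -1]]}}

```text
t: 26.55
tcp_pos: [0.4551, 0.194, 0.1802]
tool_rot: [-0.191, 0.982, -0.0, -0.0]
force: [1.0, 0.0, 0.6]
finger_gap: 0.997
```

```bash
python3 fit.py g2 flat .454 .194
```

```text
t 26.55 tcp [0.4551 0.194  0.1802] gap 0.997 force [1.  0.  0.6] centre [0.4472 0.194 ] ang 0.3441 size 97.36549886067708 62.73816935221354
move [-7.9  0. ] turn -0.04 tooly 1.9547
```

View pics/r_g2.png

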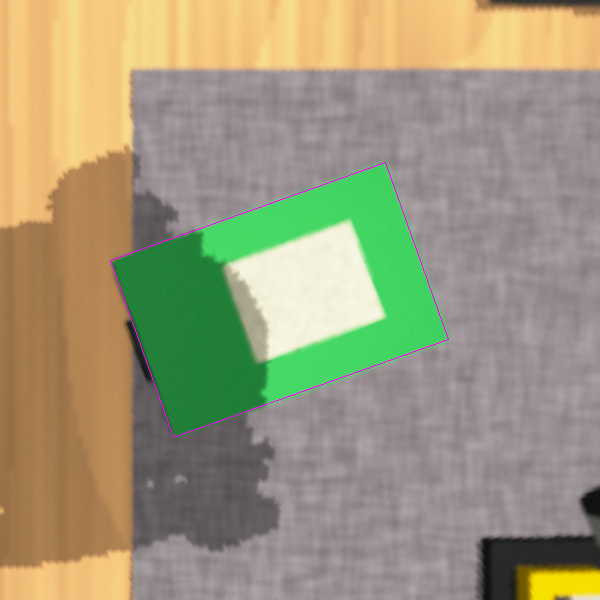

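Emit:
{"fn": "arm_command", "kwargs": {"rows": [[[-8.5, 0, -40], -0.04, -1], [[0, 0, -50], 0, -1], [[0, 0, -45], 0, -1], [[0, 0, -27], 0, -1], [[0, 0, 0], 0, -1], [[0, 0, 0], 0, 1], [[0, 0, 0], 0, 1], [[0, 0, 0], 0, 1], [[0, 0, 0], 0, 1], [[0, 0, 0], 0, 1]]}}

```text
t: 27.85
tcp_pos: [0.4474, 0.1941, 0.0203]
tool_rot: [-0.171, 0.985, -0.0, 0.002]
force: [0.5, -2.6, 7.2]
finger_gap: 0.711
```

Emit:
{"fn": "arm_command", "kwargs": {"rows": [[[0, 0, 20], 0, 1], [[0, 0, 50], 0, 1], [[0, 0, 50], -0.08, 1], [[30, -30, 37], -0.09, 1], [[40, -35, 0], -0.09, 1], [[40, -35, 0], -0.07, 1], [[40, -35, 0], 0, 1], [[4, 0, 0], 0, 1], [[0, 0, 0], 0, 1], [[0, 0, 0], 0, 1]]}}

```text
t: 29.1
tcp_pos: [0.5985, 0.0601, 0.1756]
tool_rot: [-0.008, 1.0, 0.0, -0.001]
force: [0.5, 0.6, -1.1]
finger_gap: 0.709
```

```bash
python3 fit.py g2h flat .6 .058 .182
```

```text
t 29.1 tcp [0.5985 0.0601 0.1756] gap 0.709 force [ 0.5  0.6 -1.1] centre [0.594 0.06 ] ang 0.0164 size 89.03174845377605 63.04071044921875
move [-4.5 -0.1] turn 0.001 tooly 1.5865
```

View pics/r_g2h.png

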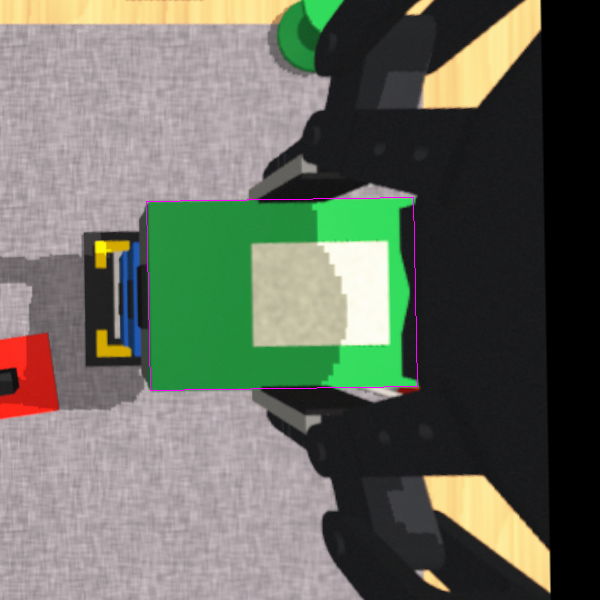

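Emit:
{"fn": "arm_command", "kwargs": {"rows": [[[1.5, -1.6, -30], -0.002, 1], [[0, 0, -20], 0, 1], [[0, 0, -4], 0, 1], [[0, 0, -3], 0, 1], [[0, 0, -2], 0, 1], [[0, 0, 0], 0, 1]]}}

```text
t: 29.9
tcp_pos: [0.602, 0.0577, 0.1183]
tool_rot: [-0.006, 1.0, 0.0, 0.001]
force: [-2.8, 1.3, 3.9]
finger_gap: 0.71
```

Emit:
{"fn": "arm_command", "kwargs": {"rows": [[[0, 0, 0], 0, -1], [[0, 0, 0], 0, -1], [[0, 0, 0], 0, -1], [[0, 0, 0], 0, -1], [[0, 0, 40], 0, -1], [[0, 0, 50], 0, -1], [[0, 0, 20], 0, -1], [[0, 0, 0], 0, -1], [[0, 0, 0], 0, -1]]}}

```text
t: 31.02
tcp_pos: [0.6008, 0.0575, 0.2256]
tool_rot: [-0.006, 1.0, 0.0, -0.001]
force: [-0.0, 0.3, -0.5]
finger_gap: 0.998
```

```bash
python3 fit.py g2p flat .6 .058 .124
```

```text
t 31.025 tcp [0.6008 0.0575 0.2256] gap 0.998 force [-0.   0.3 -0.5] centre [0.6019 0.0574] ang 0.0132 size 97.35999552408855 64.1172587076823
move [ 1.1 -0. ] turn 0.001 tooly 1.5829
```

View pics/r_g2p.png

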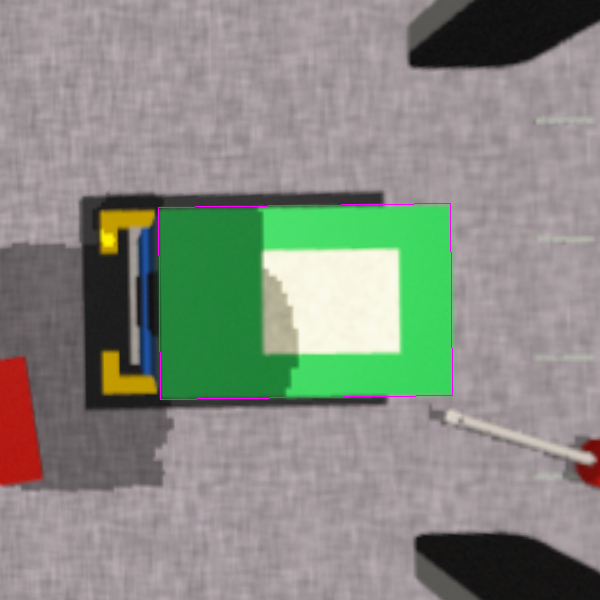

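Emit:
{"fn": "arm_command", "kwargs": {"rows": [[[-3, 46, 0], -0.06, -1], [[-3, 46, 0], 0, -1], [[-3, 46, 0], 0, -1], [[-3, 46, 0], 0, -1], [[-3, 46, -20], 0, -1], [[-2, 46, -25], 0, -1], [[0, 0, 0], 0, -1], [[0, 0, 0], 0, -1]]}}

```text
t: 32.08
tcp_pos: [0.5841, 0.3329, 0.1804]
tool_rot: [0.024, 1.0, -0.001, -0.001]
force: [0.3, 1.1, 0.1]
finger_gap: 0.996
```

```bash
python3 fit.py g1 flat .584 .333
```

```text
t 32.075 tcp [0.5841 0.3329 0.1804] gap 0.996 force [0.3 1.1 0.1] centre [0.5769 0.3333] ang -0.0217 size 97.20167032877605 62.80400085449219
move [-7.2  0.4] turn 0.027 tooly 1.5224
```

View pics/r_g1.png

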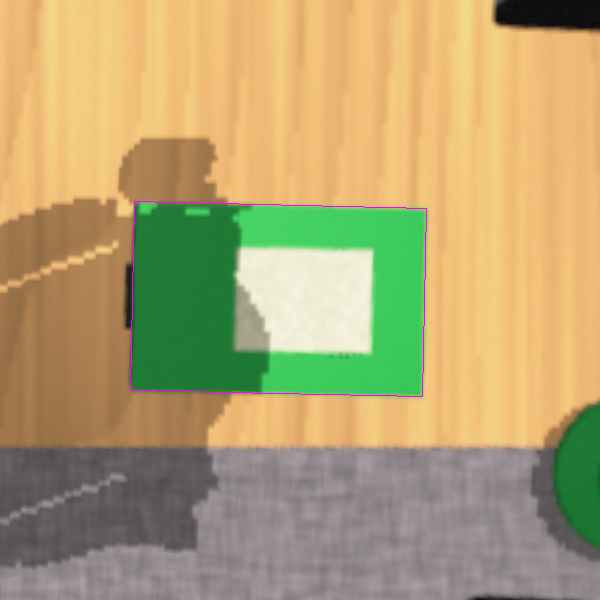

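Emit:
{"fn": "arm_command", "kwargs": {"rows": [[[-8.5, 0.4, -40], 0.027, -1], [[0, 0, -50], 0, -1], [[0, 0, -45], 0, -1], [[0, 0, -27], 0, -1], [[0, 0, 0], 0, -1], [[0, 0, 0], 0, 1], [[0, 0, 0], 0, 1], [[0, 0, 0], 0, 1], [[0, 0, 0], 0, 1], [[0, 0, 0], 0, 1]]}}

```text
t: 33.38
tcp_pos: [0.578, 0.3341, 0.0224]
tool_rot: [0.01, 1.0, 0.001, 0.002]
force: [0.5, -1.8, 6.6]
finger_gap: 0.708
```

Emit:
{"fn": "arm_command", "kwargs": {"rows": [[[0, 0, 20], 0, 1], [[0, 0, 50], 0, 1], [[0, 0, 50], 0.035, 1], [[0, -35, 50], 0, 1], [[5, -48, 0], 0, 1], [[5, -48, 0], 0, 1], [[5, -48, 0], 0, 1], [[4, -48, 0], 0, 1], [[4, -48, 0], 0, 1], [[0, 0, 0], 0, 1], [[0, 0, 0], 0, 1]]}}

```text
t: 34.75
tcp_pos: [0.5989, 0.0591, 0.1906]
tool_rot: [-0.007, 1.0, 0.0, 0.0]
force: [0.6, 0.3, -0.5]
finger_gap: 0.708
```

```bash
python3 fit.py g1h flat .6 .058 .199
```

```text
t 34.75 tcp [0.5989 0.0591 0.1906] gap 0.708 force [ 0.6  0.3 -0.5] centre [0.5926 0.0589] ang 0.0159 size 88.46504720052083 61.02935282389323
move [-6.3 -0.2] turn 0.001 tooly 1.5856
```

View pics/r_g1h.png

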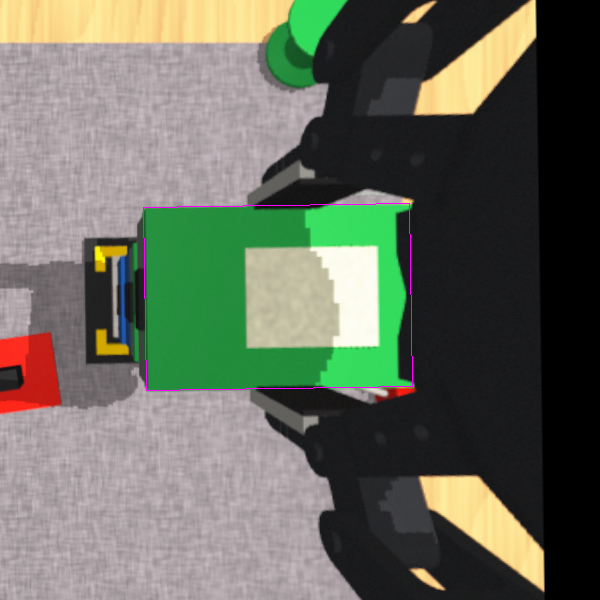

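Emit:
{"fn": "arm_command", "kwargs": {"rows": [[[2.6, -0.6, -20], 0, 1], [[0, 0, -18], 0, 1], [[0, 0, -3], 0, 1], [[0, 0, -3], 0, 1], [[0, 0, -2], 0, 1], [[0, 0, 0], 0, 1]]}}

```text
t: 35.55
tcp_pos: [0.6019, 0.0593, 0.1464]
tool_rot: [-0.008, 1.0, 0.0, 0.001]
force: [-3.3, 1.2, 7.8]
finger_gap: 0.709
```

Emit:
{"fn": "arm_command", "kwargs": {"rows": [[[0, 0, 0.5], 0, -1], [[0, 0, 0], 0, -1], [[0, 0, 0], 0, -1], [[0, 0, 0], 0, -1], [[0, 0, 40], 0, -1], [[0, 0, 50], 0, -1], [[0, 0, 0], 0, -1], [[0, 0, 0], 0, -1]]}}

```text
t: 36.55
tcp_pos: [0.6012, 0.0582, 0.2339]
tool_rot: [-0.007, 1.0, 0.0, -0.0]
force: [-1.2, 0.1, -1.1]
finger_gap: 0.997
```

```bash
python3 fit.py g1p flat .6 .058 .150;  python3 - <<'E'
from h import *
cv2.imwrite('pics/top12.png',manip.snapshot('top')[60:310,150:500])
E
```

```text
t 36.55 tcp [0.6012 0.0582 0.2339] gap 0.997 force [-1.2  0.1 -1.1] centre [0.6012 0.0587] ang 0.0189 size 97.454345703125 63.328348795572914
move [-0.   0.5] turn 0.005 tooly 1.5849
```

View pics/r_g1p.png

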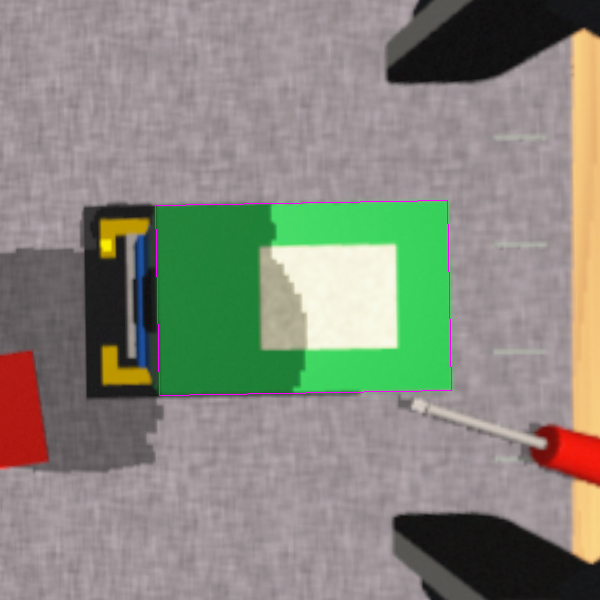

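View pics/top12.png

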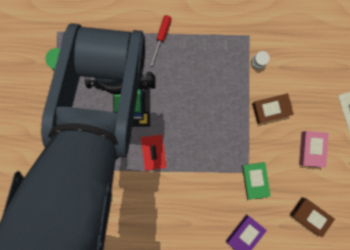

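Emit:
{"fn": "arm_command", "kwargs": {"rows": [[[-25, -42, 0], 0.06, -1], [[-25, -42, 0], 0.06, -1], [[-25, -42, 0], 0, -1], [[-25, -42, 0], 0, -1], [[-25, -42, 0], 0, -1], [[-25, -42, 0], 0, -1], [[-25, -42, -15], 0, -1], [[-25, -42, -20], 0, -1], [[-17, -18, -18], 0, -1], [[0, 0, 0], 0, -1], [[0, 0, 0], 0, -1]]}}

```text
t: 38.02
tcp_pos: [0.3848, -0.2951, 0.1809]
tool_rot: [-0.067, 0.998, 0.001, -0.0]
force: [-0.4, 0.2, 0.4]
finger_gap: 0.999
```

```bash
python3 fit.py g3 flat .384 -.295
```

```text
t 38.025 tcp [ 0.3848 -0.2951  0.1809] gap 0.999 force [-0.4  0.2  0.4] centre [ 0.3785 -0.2974] ang 0.1566 size 97.06070963541667 62.852925618489586
move [-6.4 -2.3] turn 0.022 tooly 1.7058
```

View pics/r_g3.png

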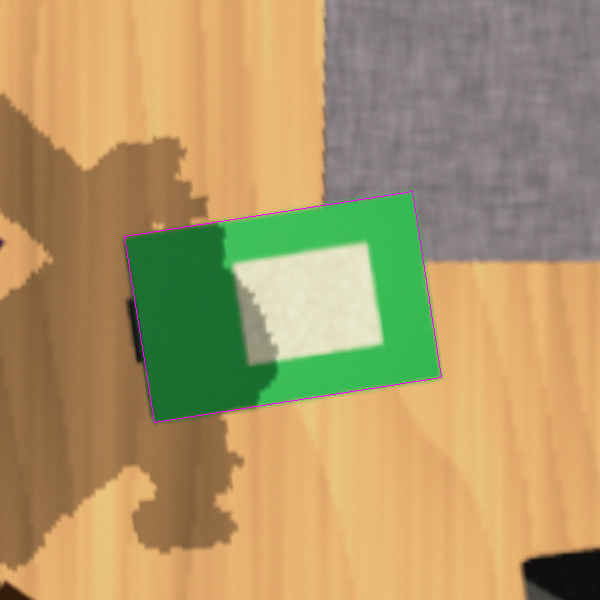

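Emit:
{"fn": "arm_command", "kwargs": {"rows": [[[-7.2, -2.3, -40], 0.022, -1], [[0, 0, -50], 0, -1], [[0, 0, -45], 0, -1], [[0, 0, -27], 0, -1], [[0, 0, 0], 0, -1], [[0, 0, 0], 0, 1], [[0, 0, 0], 0, 1], [[0, 0, 0], 0, 1], [[0, 0, 0], 0, 1], [[0, 0, 0], 0, 1]]}}

```text
t: 39.33
tcp_pos: [0.3785, -0.2986, 0.0211]
tool_rot: [-0.078, 0.997, -0.001, 0.001]
force: [1.2, 1.6, 7.8]
finger_gap: 0.709
```

Emit:
{"fn": "arm_command", "kwargs": {"rows": [[[0, 0, 20], 0, 1], [[0, 0, 50], 0, 1], [[0, 0, 50], 0, 1], [[10, 21, 50], -0.05, 1], [[27, 42, 24], -0.05, 1], [[27, 42, 0], -0.042, 1], [[27, 42, 0], 0, 1], [[27, 42, 0], 0, 1], [[27, 42, 0], 0, 1], [[27, 42, 0], 0, 1], [[27, 42, 0], 0, 1], [[23, 42, 0], 0, 1]]}}

```text
t: 40.83
tcp_pos: [0.6002, 0.0604, 0.2141]
tool_rot: [-0.007, 1.0, -0.0, 0.001]
force: [0.6, 0.1, -1.3]
finger_gap: 0.711
```

Emit:
{"fn": "arm_command", "kwargs": {"rows": [[[0, 0, 0], 0, 1], [[0, 0, 0], 0, 1]]}}

```text
t: 41.08
tcp_pos: [0.5987, 0.0587, 0.2135]
tool_rot: [-0.007, 1.0, -0.0, -0.0]
force: [-0.5, -0.7, -0.6]
finger_gap: 0.708
```

```bash
python3 fit.py g3h flat .6 .058 .218
```

```text
t 41.075 tcp [0.5987 0.0587 0.2135] gap 0.708 force [-0.5 -0.7 -0.6] centre [0.5951 0.0586] ang 0.0163 size 90.08223470052083 63.696248372395836
move [-3.6 -0.2] turn 0.003 tooly 1.5845
```

View pics/r_g3h.png

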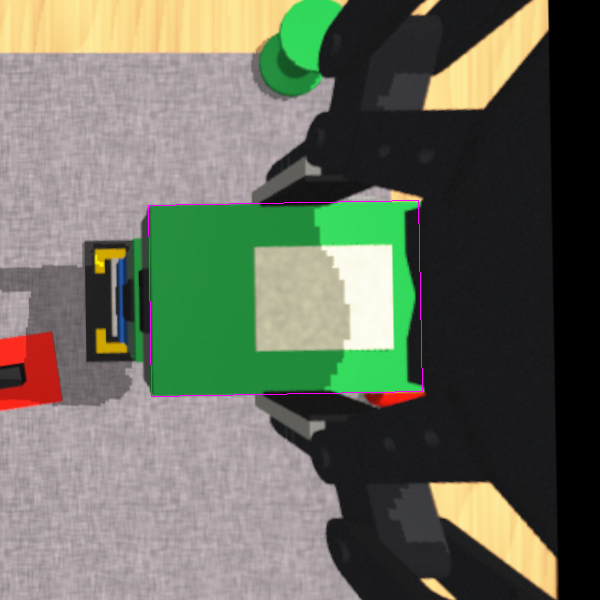

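Emit:
{"fn": "arm_command", "kwargs": {"rows": [[[1, 0, -20], 0, 1], [[0, 0, -16], 0, 1], [[0, 0, -3], 0, 1], [[0, 0, -2], 0, 1], [[0, 0, -2], 0, 1], [[0, 0, 0], 0, 1]]}}

```text
t: 41.88
tcp_pos: [0.601, 0.0587, 0.1711]
tool_rot: [-0.007, 1.0, -0.0, 0.001]
force: [-0.1, -0.4, 2.9]
finger_gap: 0.71
```

Emit:
{"fn": "arm_command", "kwargs": {"rows": [[[0, 0, 0], 0, -1], [[0, 0, 0], 0, -1], [[0, 0, 0], 0, -1], [[0, 0, 0], 0, -1], [[0, 0, 40], 0, -1], [[0, 0, 40], 0, -1], [[0, 0, 0], 0, -1], [[0, 0, 0], 0, -1]]}}

```text
t: 42.88
tcp_pos: [0.6, 0.059, 0.2498]
tool_rot: [-0.007, 1.0, 0.0, -0.001]
force: [-1.8, -0.0, -0.1]
finger_gap: 1.002
```

```bash
python3 fit.py g3p flat .6 .058 .176;  python3 - <<'E'
from h import *
cv2.imwrite('pics/sc13.png',manip.snapshot('scene'))
E
```

```text
t 42.875 tcp [0.6    0.059  0.2498] gap 1.002 force [-1.8 -0.  -0.1] centre [0.6012 0.0587] ang 0.0167 size 97.4586690266927 62.87459818522135
move [ 1.2 -0.3] turn 0.002 tooly 1.585
```

View pics/r_g3p.png

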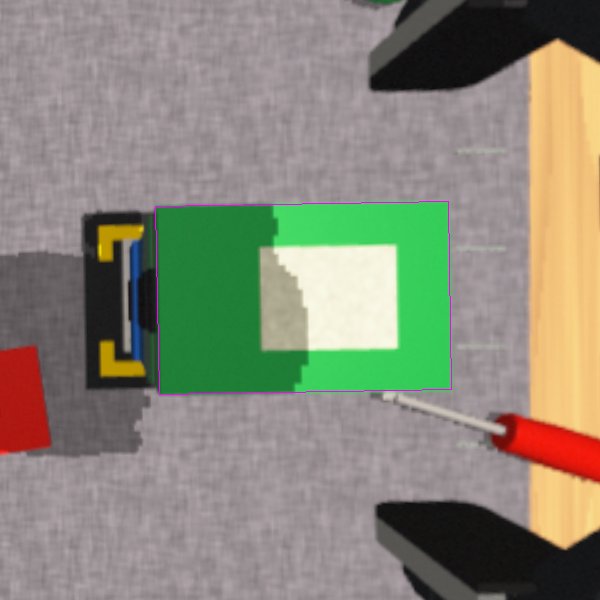

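View pics/sc13.png

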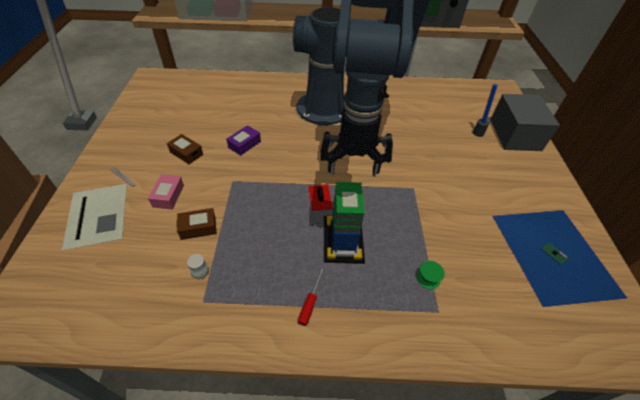

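Emit:
{"fn": "arm_command", "kwargs": {"rows": [[[-40, -16, 0], 0.05, -1], [[-40, -16, 0], 0.05, -1], [[-40, -16, -10], 0, -0.5], [[-28, -17, -30], 0, -0.5], [[0, 0, -30], 0, -0.5], [[0, 0, 0], 0, -0.5], [[0, 0, 0], 0, -0.5]]}}

```text
t: 43.85
tcp_pos: [0.4532, -0.0061, 0.1805]
tool_rot: [-0.057, 0.998, -0.0, 0.0]
force: [0.1, 0.8, -0.0]
finger_gap: 0.747
```

```bash
python3 fit.py cv cover .452 -.006
```

```text
t 43.85 tcp [ 0.4532 -0.0061  0.1805] gap 0.747 force [ 0.1  0.8 -0. ] centre [ 0.453 -0.007] ang 0.1478 size 96.86069742838542 62.19343058268229
move [-0.2 -0.9] turn 0.033 tooly 1.6854
```

View pics/r_cv.png

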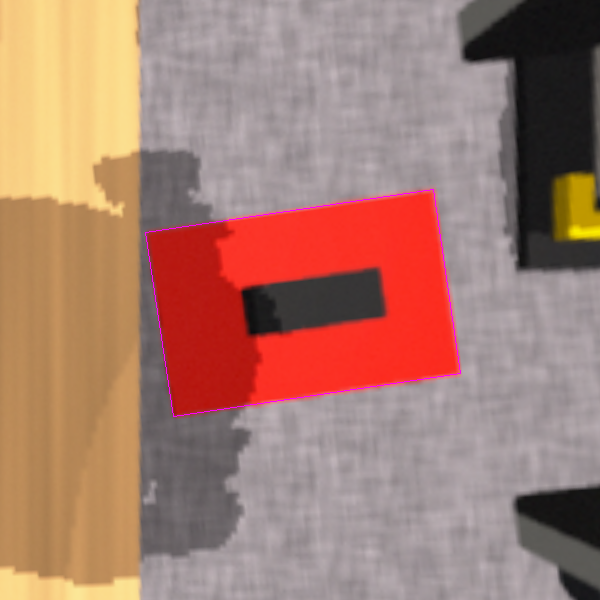

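Emit:
{"fn": "arm_command", "kwargs": {"rows": [[[-1, -0.9, -40], 0.033, -0.5], [[0, 0, -50], 0, -0.5], [[0, 0, -45], 0, -0.5], [[0, 0, -23], 0, -0.5], [[0, 0, 0], 0, -0.5], [[0, 0, 0], 0, 1], [[0, 0, 0], 0, 1], [[0, 0, 0], 0, 1], [[0, 0, 0], 0, 1], [[0, 0, 0], 0, 1], [[0, 0, 0], 0, 1], [[0, 0, 0], 0, 1]], "squeeze": 50}}

```text
t: 45.4
tcp_pos: [0.4524, -0.0072, 0.0237]
tool_rot: [-0.074, 0.997, -0.0, 0.001]
force: [-0.4, 0.5, 6.4]
finger_gap: 0.171
```

Emit:
{"fn": "arm_command", "kwargs": {"rows": [[[0, 0, 20], 0, 1], [[0, 0, 50], 0, 1], [[0, 0, 50], 0, 1], [[0, 0, 50], 0, 1], [[0, 0, 50], -0.05, 1], [[37, 16, 0], -0.05, 1], [[37, 16, 0], -0.033, 1], [[37, 17, 0], 0, 1], [[37, 17, 0], 0, 1], [[0, 0, 0], 0, 1], [[0, 0, 0], 0, 1]]}}

```text
t: 46.78
tcp_pos: [0.5982, 0.0591, 0.2421]
tool_rot: [-0.007, 1.0, -0.0, -0.001]
force: [0.2, 0.1, -0.9]
finger_gap: 0.172
```

```bash
python3 - <<'E'
from h import *
s=manip.sense(); print(s['t'],s['tcp_pos'],yaw(),s['force'],s['finger_gap'])
cv2.imwrite('pics/w20.png',manip.snapshot('wrist'))
E
python3 fit.py cvh cover .6 .058 .225
```

```text
46.775 [0.59821183 0.05906952 0.24213058] (np.float64(0.0146171807477271), np.float64(1.5854136630199251)) [ 0.20028336  0.11523812 -0.87087909] 0.17238137025304917
t 46.825 tcp [0.598  0.0588 0.2422] gap 0.171 force [ 0.4  0.1 -0.4] centre [0.5806 0.0585] ang -1.5542 size 62.10749308268229 61.1536610921224
move [-17.4  -0.3] turn -1.568 tooly 1.5846
```

View pics/w20.png

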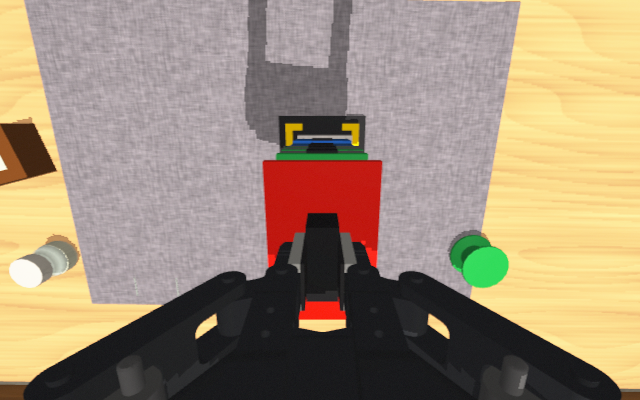

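View pics/r_cvh.png

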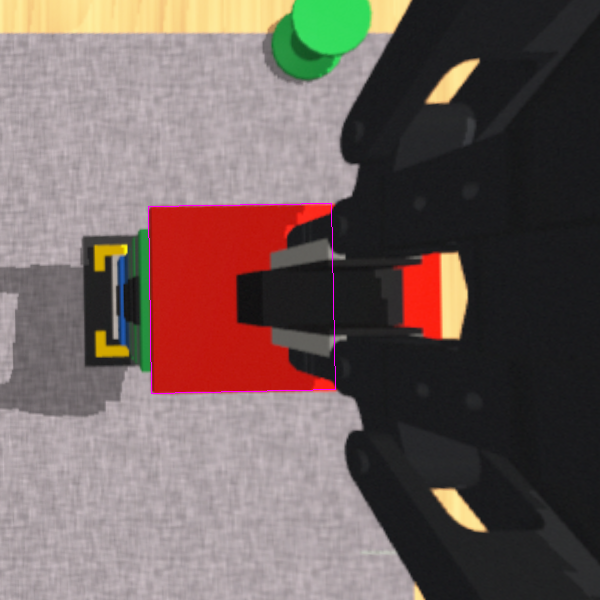

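Emit:
{"fn": "arm_command", "kwargs": {"rows": [[[1.7, 0, -20], 0, 1], [[0, 0, -16], 0, 1], [[0, 0, -3], 0, 1], [[0, 0, -2], 0, 1], [[0, 0, -2], 0, 1], [[0, 0, 0], 0, 1]]}}

```text
t: 47.62
tcp_pos: [0.6016, 0.059, 0.1998]
tool_rot: [-0.007, 1.0, -0.0, 0.001]
force: [-0.0, 0.3, -0.4]
finger_gap: 0.174
```

Emit:
{"fn": "arm_command", "kwargs": {"rows": [[[0, 0, -1], 0, 1], [[0, 0, 0], 0, 1], [[0, 0, 0], 0, 0], [[0, 0, 0], 0, -0.2], [[0, 0, 0], 0, -0.2], [[0, 0, 0], 0, -0.2], [[0, 0, 30], 0, -0.2], [[0, 0, 40], 0, -0.2], [[0, 0, 0], 0, -1], [[0, 0, 0], 0, -1]]}}

```text
t: 48.88
tcp_pos: [0.6007, 0.0591, 0.2678]
tool_rot: [-0.007, 1.0, 0.0, -0.0]
force: [-0.2, 0.0, 0.6]
finger_gap: 0.986
```

```bash
python3 fit.py cvp cover .6 .058 .182; python3 - <<'E'
from h import *
cv2.imwrite('pics/sc21.png',manip.snapshot('scene')[120:330,180:460])
cv2.imwrite('pics/w21.png',manip.snapshot('wrist'))
E
```

```text
t 48.875 tcp [0.6007 0.0591 0.2678] gap 0.986 force [-0.2  0.   0.6] centre [0.6024 0.0588] ang 0.0145 size 96.96566772460938 62.2833251953125
move [ 1.6 -0.3] turn 0.0 tooly 1.585
```

View pics/r_cvp.png

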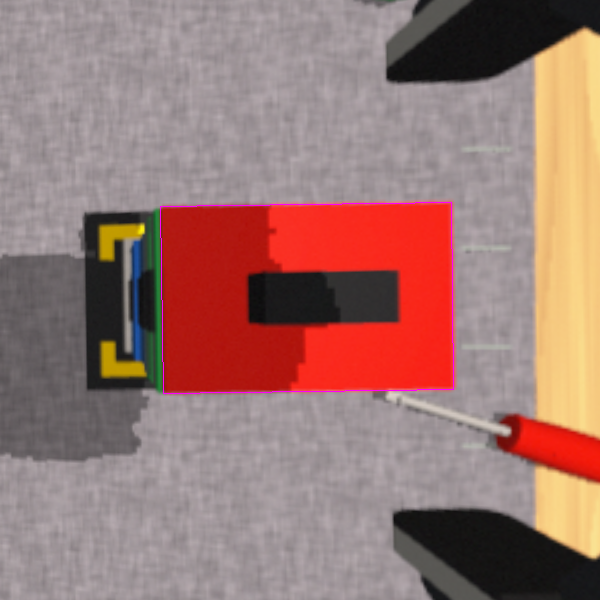

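View pics/sc21.png

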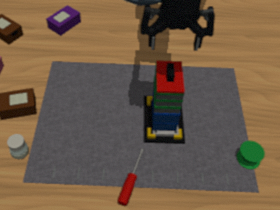

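Emit:
{"fn": "arm_command", "kwargs": {"rows": [[[0, 0, 40], 0, -1], [[-40, 0, 40], 0, -1], [[-50, 20, 0], 0, -1], [[-50, 40, 0], 0, -1], [[0, 50, 0], 0, -1], [[0, 50, 0], 0, -1], [[0, 50, 0], 0, -1], [[0, 0, 0], 0, -1], [[0, 0, 0], 0, -1]]}}

```text
t: 50.15
tcp_pos: [0.462, 0.2676, 0.3473]
tool_rot: [-0.007, 1.0, -0.001, -0.001]
force: [0.8, 0.1, -0.5]
finger_gap: 0.999
```

```bash
python3 - <<'E'
from h import *
c=cal('top'); im=manip.snapshot('top'); s=manip.snapshot('scene')
r,_=rect(im,c,.182,.6,.058,half=.1,ppm=2000)
a=cv2.resize(s[130:330,230:430],(400,400),interpolation=cv2.INTER_CUBIC)
cv2.imwrite('pics/fin.png',np.hstack([r,a])); print(manip.sense()['tcp_pos'])
E
```

```text
[0.46238109 0.26690598 0.34781679]
```

View pics/fin.png

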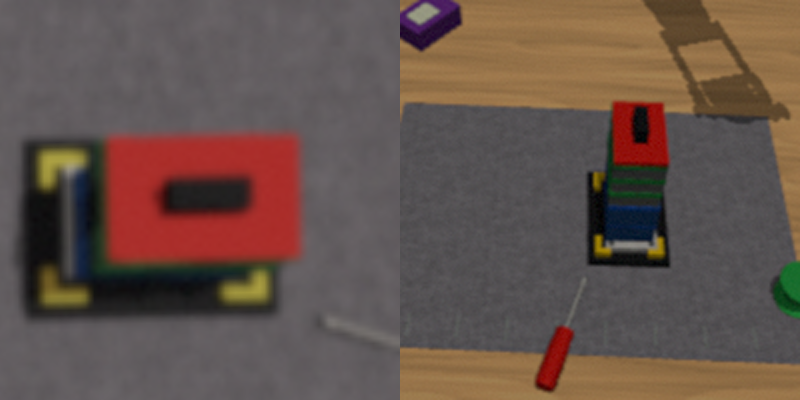

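```bash
python3 -c "
from station import manip
print(manip.sign_off(), manip.sense()['t'])"
```

```text
the job is handed in; nothing more can be done
the job is handed in; nothing more can be done
```

The job is done and handed in after about 50 s of robot time. The base plate is pressed home in the dock, both blue deep cases and all three green-lidded cases present are stacked on it, and the red cover is on top.

- **Plate:** I pressed it at the centre and at all four corners. Every press stopped at the same height, within 0.1 mm, which fits fully down and level.
- **Column:** I measured each case and the cover from the wrist camera after release. All were within about 2 mm and 0.01 rad of the dock's centre and long axis, and each touched down at the expected height.
- **Cover:** The wrist camera put it about 2 mm off centre; the overhead camera, with the arm withdrawn, put it about 1 mm off. Both are well inside the 9 mm limit.
- **Other bench things:** I kept clear of the spool, flux jar, screwdriver and the look-alike cases. The last pictures show no sign that they moved, but I did not measure them. I saw no grip slip and nothing knocked aside.

No check failed. The camera measured the brackets about 3 mm shorter than I had assumed, but I had guessed their thickness, and this did not affect the fit.

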